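# Latch back the stock bay gate

## Robot

A 6-joint arm with a two-finger parallel gripper is mounted at the origin on a cart in front of the work surface, level with it; the furniture and walls round the work are solid. World frame = base frame: x ahead of the robot, y to its left, z up, the work surface at z = 0. Lengths are in m, angles in rad, forces in N, time in s.
With the tool pointing down it reaches from about 0.375 to 0.925 m from the base axis. Payload 5.7 kg.
Tool frame: the origin (TCP) lies midway between the tips of the shut fingers; the grasp point (between the pads) lies 19 mm behind it; z points along the fingers, y is the line along which they close (so a half turn about z gives the same grasp; the last joint's range is limited). The gripper opens to 88 mm and grips with 3 to 60 N. Pads are 20 mm wide; open, the fingers measure 115 mm over their backs; the gripper's body (75 mm by 178 mm) begins 61 mm behind the grasp point.
Start: joints at [-1.292, 0.359, 1.51, -0, 1.272, -0.115], TCP at [0.23, -0.554, 0.223] pointing down, gripper open.
Joint ranges: [-2.97, 2.97], [-1.01, 2.36], [0.21, 2.38], [-0.96, 4.11], [0.2, 2.71], [-2.98, 2.98]. Speed limits (rad/s): [2.39, 2.39, 3.14, 3.14, 3.14, 3.14].

## Interface

Orientations are given as a unit quaternion [x, y, z, w].
In Python, from bench import move_ptp, servo_line, goto_joints, move_gripper, sleep, inverse_kinematics, capture, PlanningError, close_job, spot_in, silhouettes, current_clock, current_joint_pos, current_qvel, current_joint_torque, current_position, current_orientation, current_force, current_torque, current_finger_gap, current_grip_force gives the robot as it stands. Calls block until the motion is done:
- move_ptp(position, orientation): joint-space move of the TCP to a pose.
- servo_line(position, orientation=None, rate=0.15, contact_N=None): straight line of the TCP; orientation=None keeps the orientation; rate is the mean speed in m/s. With contact_N (N) it stops when the force on the tool has changed by that much, and returns True; else False.
- goto_joints(angles): joint-space move.
- move_gripper(opening): finger opening in m; the grip force is fixed at half the most; returns when the fingers have stopped.
- sleep(seconds).
- inverse_kinematics(position, orientation): joint angles nearest the present ones, or None.
- capture(name): name is "side" or "top"; returns a dict with "image" (420x560x3 uint8, blue, green, red), "range_z" (420x560 float32, m along the optical axis (not along the pixel's ray), 0 where there is no reading), "intrinsics" (3x3 intrinsics, pixels), "R" (3x3) and "t" (3): a world point X has camera coordinates R X + t. Camera axes: x right, y down, z forward; pixel columns grow to the right and rows downward; lengths in m; the calibration is good to about 2 mm. A picture is of the moment at which its call begins.
A pose or a line that the arm cannot do raises PlanningError and nothing moves.
- close_job(): hands the job in; it is judged then, once.
Trained networks look in the newest picture that a camera, given by its name, has taken for a name from the list of things; names that differ only in an ending like _2 or _b are one class to them, and where a whole thing is asked for, a point or a joint stands for the part that bears it (a point fixed in the world has none). Each returns a list of dicts, best first, with "conf" (0 to 1); they miss things now and then, are a little off and sometimes report something else, mostly with a low value. They report only what shows in the picture. A call takes as long as a camera call.
- spot_in(camera, query): "xy" ([column, row] in pixels, amid what is visible of it).
- silhouettes(camera, query): "region" (420x560 bool, what is visible of it) and "xy" ([column, row] in pixels, amid what is visible of it).
Readings, each from a call of its own:
- current_clock(): time.
- current_joint_pos(): joint angles.
- current_qvel(): joint speeds.
- current_joint_torque(): joint torques, N m.
- current_position(): TCP position.
- current_orientation(): TCP orientation.
- current_force(): force on the tool from outside, world axes, zero at the start.
- current_torque(): the same for the moment, N m.
- current_finger_gap(): finger opening in m.
- current_grip_force(): force on a finger pad.
Only numpy, scipy, OpenCV 4.12 (cv2) and the standard library are available. Lean on these libraries where they do the work, as an engineer would, in place of code of your own. Each camera call takes 0.05 s, during which the arm holds its last target. There are 200 camera calls.

## Task

Open the small green gate of the stock bay and latch it back for restocking: lift the latch bar by its red knob clear of its catch, swing the gate out towards the hold-back stand (about a quarter turn) easing it the last stretch very slowly until you feel the bar lightly touch the tall back tooth there, let the bar drop into the notch in front of that tooth, and let go so that the gate stays held open by the bar alone. Never force the bar against or down onto either catch (a few newtons are plenty), and leave the things in the bay as they stand.

Things in the scene. Friction and masses are not known exactly. Their poses are not given: they have to be found in the camera images.
- gate (a joint): Swing of the green tube gate about its upright pin, rad: 0 shut, growing as it swings out of the bay (clockwise from above); about 1.44 to 1.70 when held back; limit 1.80. A spring always pulls it shut (0.12 N m shut, 0.31 N m at a quarter turn), so an unlatched gate swings back.
- latch_bar (a joint): Tilt of the latch bar about its level pivot on the gate, rad: 0 lying level (resting, latched), growing as the knob is lifted; limit 0.27. It falls back by its own weight (1 to 2.5 N at the knob). The bar clears the yellow teeth of both catches at 0.08 or more.
- knob (a point): Centre of the red upright round knob on the bar, 18 mm thick, 36 mm high; at rest 149 mm above the bench, 150 mm from the hinge pin. Its y axis points along the gate to the hinge pin, z up the knob. Grip from above, fingers on the two sides of the gate (free for 45 mm). The bar's pivot is 120 mm nearer the pin and 34 mm lower: 0.1 rad of bar raises the knob 12 mm.
- gate_hinge (a point): Point on the gate's upright hinge pin, 115 mm above the bench, at the height of the resting bar's axis; fixed to the bay. z up; -y points along the shut gate, -x out to the front, along the gate when open a quarter turn. The bar is a steel rod of 10 mm diameter, pivoted 30 mm from the pin and ending 225 mm from it.
- latch_post: Fixed post with the catch that holds the gate shut, 205 mm from the hinge pin along -y of gate_hinge; axes as there; origin on the bench below the shut bar. Its yellow tooth rises 13 mm above the bar's underside on the outer (-x) side, with 3 mm of play.
- hold_stand: Rigid stand of the hold-back catch, 205 mm from the hinge pin along -x of gate_hinge; axes as there; origin on the bench below the bar when the gate is open exactly a quarter turn. The catch is clamped on it where the last user left it: the notch centre is up to 22 mm either way along y from the origin. This shift is not measured: find the back tooth by feel.
- stand_mid (a point): Point 115 mm above the stand's origin (middle of the catch's adjustment). The opening bar arrives from -y: a yellow ramp 56 mm long up to a tooth 13 mm above the resting bar's underside, then a notch 16 mm wide, open upward, then a dark back tooth 55 mm above the bar's underside, at which even a fully lifted bar stops. A bar touching the back tooth is over the notch.
- shaft_clamp: Fixed black clamp in the red vice at the left front of the bench, its top 380 mm above the bench; it holds a steel club shaft that runs level to the right across the front of the bench. Keep clear: cross it high.
- loft_gauge: Fixed tall aluminium gauge at the left back of the bench, about 220 mm square and 425 mm high. Keep clear.
- red_tin: Closed tin can with a green and white label standing in the bay behind the gate, 75 mm diameter, 110 mm high; origin at the centre of its underside. Bystander.
- glue_white: Small white glue bottle standing in the bay, 27 mm diameter, 55 mm high; origin at its underside. Bystander.
- glue_blue: Small blue glue bottle with white cap standing in the bay, 27 mm diameter, 60 mm high; origin at its underside. Bystander.

How it is judged:
On the way, in this order (a step that is already met when the one before it is completed fails the run):
1. the bar is lifted above its catch with the gate still shut (value of joint latch_bar above 0.07 rad and value of joint gate below 0.08 rad).
2. the gate is swung open (value of joint gate above 1 rad).
At the end, for the whole second after the job is handed in: The gate stands open by 1.427 rad or more and is at rest, with the latch bar dropped level (within 0.02 rad) into the notch of the hold-back catch, which alone holds the gate against its closing spring (value of joint gate above 1.427 rad and value of joint latch_bar below 0.02 rad and not (velocity of joint gate above 0.05 rad/s) and not (velocity of joint gate below -0.05 rad/s)); the robot touches nothing.
It fails at once if the bar is forced against the hold-back catch (over 16 N) (contact force between hold_stand and anything else above 16 N).
It fails at once if the bar is forced against the catch of the shut gate (over 20 N) (contact force between latch_post and anything else above 20 N).
It fails at once if a thing in the bay is shifted by more than 15 mm (distance of any of red_tin, glue_white, glue_blue from where it was at the start of the episode above 0.015 m).
It also fails if it takes over 54 s, if anything falls off the work surface, if the arm or the gripper's body presses on something with over 40 N, if the wrist force passes 120 N, or if a joint passes its speed limit or range.

## Working session

There is one attempt and no reset: what is moved stays moved. The work goes in short steps, each a Python script; the robot and the scene stay as the last script left them, time stands still between calls to the robot, and variables do not carry over. Pictures are saved under pics/ and viewed, at most 10 in all, crops included, and the job is handed in when it is done.

```bash
mkdir -p pics; ls
cat > h.py <<'E'
import numpy as np, cv2
from bench import *
def world(c,u,v,z=None):
    K=c["intrinsics"]; d=z if z is not None else c["range_z"][int(round(v)),int(round(u))]
    p=np.linalg.inv(K)@np.array([u,v,1.0])*d
    return c["R"].T@(p-c["t"])
def cloud(c,m):
    vs,us=np.nonzero(m&(c["range_z"]>0)); d=c["range_z"][vs,us]
    p=(np.linalg.inv(c["intrinsics"])@np.vstack([us,vs,np.ones(len(us))]))*d
    return (c["R"].T@(p-np.array(c["t"])[:,None])).T
E
python3 - <<'E'
from h import *
ims=[]
for n in("side","top"):
    c=capture(n); cv2.imwrite(f"pics/{n}0.png",c["image"])
    print(n,"cam at",(-c["R"].T@c["t"]).round(3))
    for q in("knob","latch_bar","gate","latch_post","hold_stand","red_tin","glue_white","glue_blue","shaft_clamp"):
        s=silhouettes(n,q)
        for e in s[:2]:
            P=cloud(c,e["region"])
            print(q,round(e["conf"],2),np.round(e["xy"]),len(P), np.percentile(P,[2,50,98],axis=0).round(3).tolist() if len(P) else None)
print(current_clock(),current_orientation(),current_force())
E
```

```text
pics
side cam at [0.806 0.618 0.966]
latch_bar 0.53 [241. 150.] 175 [[0.588, -0.141, 0.099], [0.6, -0.114, 0.121], [0.624, -0.017, 0.169]]
gate 0.79 [239. 154.] 258 [[0.58, -0.188, 0.026], [0.601, -0.112, 0.12], [0.627, -0.014, 0.168]]
latch_post 0.57 [244. 134.] 102 [[0.534, -0.19, 0.1], [0.555, -0.178, 0.111], [0.596, -0.17, 0.14]]
hold_stand 0.79 [320. 177.] 548 [[0.383, -0.023, -0.0], [0.429, 0.062, 0.096], [0.441, 0.092, 0.164]]
red_tin 0.76 [198. 158.] 1020 [[0.661, -0.223, 0.009], [0.699, -0.163, 0.096], [0.732, -0.149, 0.119]]
glue_white 0.53 [199. 161.] 979 [[0.664, -0.219, 0.01], [0.7, -0.162, 0.099], [0.732, -0.149, 0.119]]
glue_blue 0.43 [204. 202.] 154 [[0.719, -0.108, 0.007], [0.737, -0.066, 0.042], [0.749, -0.057, 0.069]]
glue_blue 0.42 [238. 196.] 6898 [[0.374, -0.225, 0.003], [0.625, 0.002, 0.011], [0.784, 0.089, 0.141]]
top cam at [0.499 0.123 1.254]
knob 0.67 [360. 192.] 323 [[0.575, -0.201, 0.008], [0.598, -0.116, 0.12], [0.627, -0.02, 0.17]]
latch_bar 0.84 [361. 192.] 235 [[0.577, -0.195, 0.113], [0.597, -0.119, 0.121], [0.619, -0.02, 0.17]]
gate 0.56 [347. 196.] 479 [[0.578, -0.186, 0.009], [0.601, -0.085, 0.115], [0.627, 0.004, 0.169]]
latch_post 0.54 [381. 211.] 148 [[0.531, -0.192, 0.023], [0.554, -0.179, 0.114], [0.593, -0.167, 0.141]]
latch_post 0.39 [339. 153.] 73 [[0.722, -0.079, 0.016], [0.73, -0.067, 0.051], [0.745, -0.057, 0.071]]
hold_stand 0.59 [306. 254.] 315 [[0.403, -0.017, 0.004], [0.423, 0.04, 0.111], [0.44, 0.093, 0.166]]
red_tin 0.9 [378. 167.] 718 [[0.659, -0.218, 0.013], [0.69, -0.177, 0.114], [0.728, -0.147, 0.121]]
glue_white 0.44 [351. 167.] 53 [[0.681, -0.114, 0.031], [0.689, -0.103, 0.047], [0.701, -0.094, 0.068]]
1.0 [ 9.80678822e-01  1.95624761e-01  8.92989100e-06 -3.91692266e-05] [0.45968954 0.49422941 0.71748151]
```

Run:
```python
import cv2,numpy as np
a=cv2.imread("pics/side0.png")[90:290,150:390]; b=cv2.imread("pics/top0.png")[130:330,230:430]
a=cv2.resize(a,(480,400),interpolation=3)
b=cv2.resize(b,(400,400),interpolation=3)
cv2.imwrite("pics/cropA.png",cv2.resize(a,(720,600)));cv2.imwrite("pics/cropB.png",cv2.resize(b,(600,600)))
```

```text
(no output)
```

View pics/cropA.png

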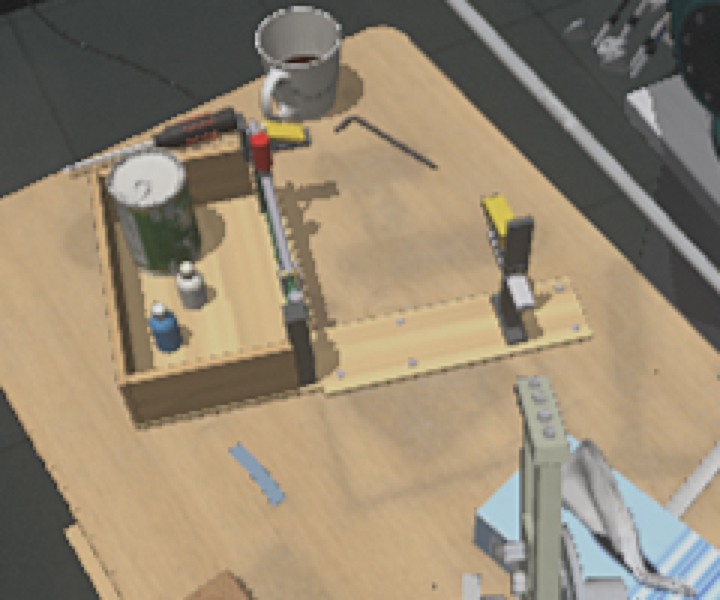

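View pics/cropB.png

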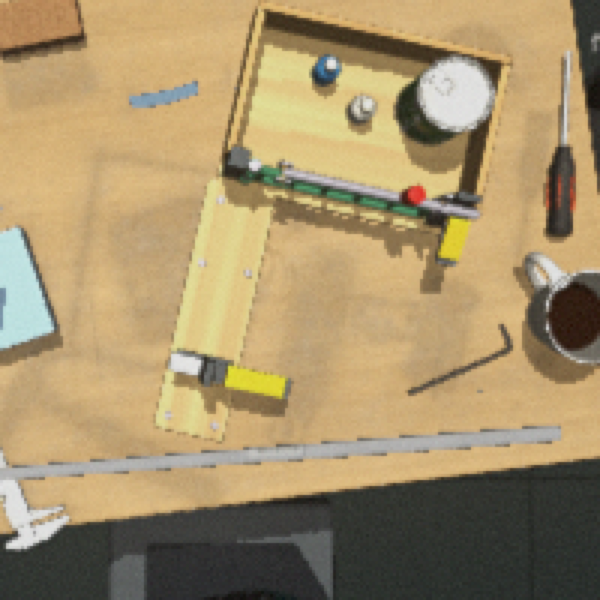

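View pics/side0.png

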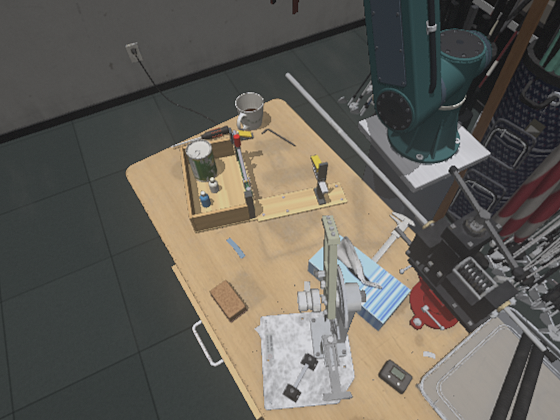

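```bash
cat > m.py <<'E'
from h import *
for n in("top","side"):
    c=capture(n); im=c["image"].astype(int); B,G,R=im[...,0],im[...,1],im[...,2]
    V,U=np.mgrid[:420,:560]; ok=c["range_z"]>0
    P=np.zeros((420,560,3)); 
    m=np.ones((420,560),bool)&ok; P[m]=cloud(c,m)
    inb=lambda a,b,e,f,g,h:(P[...,0]>a)&(P[...,0]<b)&(P[...,1]>e)&(P[...,1]<f)&(P[...,2]>g)&(P[...,2]<h)&ok
    def ray(u,v,z):  # pixel onto plane z
        d=c["R"].T@np.linalg.inv(c["intrinsics"])@np.array([u,v,1.]); o=-c["R"].T@c["t"]
        return o+d*(z-o[2])/d[2]
    red=(R>120)&(G<80)&(B<80)&inb(.54,.68,-.25,.0,.1,.2)
    print(n,"red",red.sum(),"centroid px",U[red].mean(),V[red].mean(),"cloud mean",P[red].mean(0).round(4),"on z.167",ray(U[red].mean(),V[red].mean(),.167).round(4),"on z.149",ray(U[red].mean(),V[red].mean(),.152).round(4))
    bar=(abs(R-G)<30)&(R>130)&(abs(B-R)<30)&inb(.55,.66,-.23,.03,.108,.135)
    p=P[bar]; l=cv2.fitLine(p[:,:2].astype(np.float32),cv2.DIST_HUBER,0,.001,.001).ravel()
    print("bar",len(p),l.round(4),"y ext",p[:,1].min().round(3),p[:,1].max().round(3), "ang",np.degrees(np.arctan2(l[1],l[0])).round(2),"z",np.median(p[:,2]).round(4))
    yel=(R>150)&(G>130)&(B<80)&inb(.37,.47,-.06,.15,.08,.2)
    dk=(R<90)&inb(.37,.47,-.06,.15,.155,.175)
    for k,q in(("yel",yel),("darktop",dk)): print(k,q.sum(),np.percentile(P[q],[2,50,98],axis=0).round(3).tolist() if q.sum() else 0)
    sh=inb(.15,.42,-.35,.4,.02,.45)&(R>100)
    for y in np.arange(-.3,.2,.1):
        q=sh&(abs(P[...,1]-y)<.03)
        if q.sum(): print("shaft y",y.round(2),q.sum(),np.median(P[q],axis=0).round(3))
E
python3 m.py
```

```text
top red 28 centroid px 368.2142857142857 194.5 cloud mean [ 0.5925 -0.1314  0.1683] on z.167 [ 0.5926 -0.1317  0.167 ] on z.149 [ 0.5939 -0.1352  0.152 ]
bar 179 [ 0.2252  0.9743  0.5997 -0.1033] y ext -0.204 0.018 ang 76.98 z 0.1206
yel 143 [[0.404, -0.014, 0.104], [0.416, 0.014, 0.116], [0.43, 0.043, 0.126]]
darktop 9 [[0.42, 0.057, 0.158], [0.43, 0.062, 0.162], [0.438, 0.068, 0.166]]
shaft y -0.2 131 [ 0.376 -0.2    0.223]
shaft y -0.1 132 [ 0.369 -0.1    0.222]
shaft y 0.0 220 [0.366 0.001 0.22 ]
shaft y 0.1 129 [0.354 0.103 0.223]
side red 23 centroid px 235.7826086956522 136.30434782608697 cloud mean [ 0.594  -0.1328  0.1662] on z.167 [ 0.5942 -0.1321  0.167 ] on z.149 [ 0.5902 -0.1461  0.152 ]
bar 132 [ 0.215   0.9766  0.6017 -0.0968] y ext -0.202 0.022 ang 77.58 z 0.1196
yel 19 [[0.413, -0.011, 0.11], [0.425, 0.022, 0.119], [0.438, 0.055, 0.151]]
darktop 19 [[0.417, 0.06, 0.155], [0.427, 0.064, 0.158], [0.438, 0.067, 0.164]]
shaft y -0.2 73 [ 0.379 -0.198  0.222]
shaft y -0.1 92 [ 0.371 -0.099  0.222]
shaft y 0.0 151 [ 0.367 -0.001  0.22 ]
shaft y 0.1 105 [0.357 0.1   0.222]
```

```bash
cat >> h.py <<'E'
from scipy.spatial.transform import Rotation as Ro
E0=np.array([.22,.9755,0]);E0/=np.linalg.norm(E0)
PIN=np.array([.5932,-.132,0])+.15*E0
UP=.004; Z=np.array([0,0,1.])
def pose(th,ph,dz=0.):
    g=Ro.from_rotvec([0,0,-th]).apply(-E0)
    a=np.cross(g,Z); T=Ro.from_rotvec(a*ph)
    piv=PIN+.03*g+.115*Z
    k=piv+T.apply(.12*g+(.034+UP+dz)*Z)
    y=-a if SG else a                      # a is gate normal
    z=T.apply(-Z); x=np.cross(y,z)
    o=Ro.from_matrix(np.column_stack([x,y,z])).as_quat()
    return k+.019*z, o
SG=0
def status(t=""):
    print(t,"t",round(current_clock(),2),"p",np.round(current_position(),4),"F",np.round(current_force(),2),"gap",round(current_finger_gap(),4),"grip",round(current_grip_force(),1))
E
cat > s1.py <<'E'
import h; from h import *
for s in(0,1):
    h.SG=s
    for th,ph,dz in((0,0,.2),(0,0,0),(0,.17,0),(.8,.17,0),(1.7,.17,0),(1.55,0,.15)):
        q=inverse_kinematics(*pose(th,ph,dz)); print(s,th,ph,dz,None if q is None else np.round(q,2), pose(th,ph,dz)[0].round(3))
E
python3 s1.py
```

```text
0 0 0 0.2 None [ 0.593 -0.132  0.334]
0 0 0 0 None [ 0.593 -0.132  0.134]
0 0 0.17 0 None [ 0.594 -0.127  0.154]
0 0.8 0.17 0 [-0.17  0.38  1.69 -0.12  1.21 -2.24] [ 0.502 -0.061  0.154]
0 1.7 0.17 0 [-0.05  0.37  1.7   0.05  1.23 -1.29] [0.49  0.064 0.154]
0 1.55 0 0.15 [-0.05  0.13  1.67 -0.    1.34 -1.42] [0.479 0.044 0.284]
1 0 0 0.2 [-0.33  0.29  1.33 -0.    1.52 -0.11] [ 0.593 -0.132  0.334]
1 0 0 0 [-0.33  0.46  1.59 -0.    1.09 -0.11] [ 0.593 -0.132  0.134]
1 0 0.17 0 [-0.22  0.45  1.57 -0.19  1.13  0.08] [ 0.594 -0.127  0.154]
1 0.8 0.17 0 [-0.17  0.38  1.69 -0.12  1.21  0.9 ] [ 0.502 -0.061  0.154]
1 1.7 0.17 0 [-0.05  0.37  1.7   0.05  1.23  1.85] [0.49  0.064 0.154]
1 1.55 0 0.15 [-0.05  0.13  1.67 -0.    1.34  1.72] [0.479 0.044 0.284]
```

```bash
sed -i 's/^SG=0/SG=1/' h.py
python3 - <<'E'
from h import *
p=np.array(current_position()); servo_line(p+[0,0,.13],rate=.2)
move_gripper(.05)
move_ptp(*pose(0,0,.2)); status("hover")
servo_line(*pose(0,0,.05),rate=.12)
print(servo_line(*pose(0,0,0),rate=.05,contact_N=4)); status("down")
for w in(.026,.022,.0195):
    move_gripper(w); status(w)
c=capture("top"); a=c["image"][150:250,300:420]
s=capture("side"); b=s["image"][90:190,190:310]
cv2.imwrite("pics/g1.png",cv2.resize(np.hstack([a,b]),(800,333),interpolation=2))
E
```

```text
hover t 4.66 p [ 0.593  -0.133   0.3341] F [ 0.68  0.57 -0.42] gap 0.0502 grip 0.0
False
down t 7.21 p [ 0.5935 -0.1321  0.1344] F [-0.74  0.35  0.46] gap 0.0499 grip 0.0
0.026 t 7.79 p [ 0.5932 -0.132   0.134 ] F [ 0.47  0.25 -0.61] gap 0.026 grip 0.0
0.022 t 8.1 p [ 0.5932 -0.132   0.134 ] F [0.15 1.03 0.61] gap 0.0219 grip 0.0
0.0195 t 8.38 p [ 0.5931 -0.132   0.134 ] F [-0.16 -0.69  0.45] gap 0.0194 grip 0.1
```

View pics/g1.png

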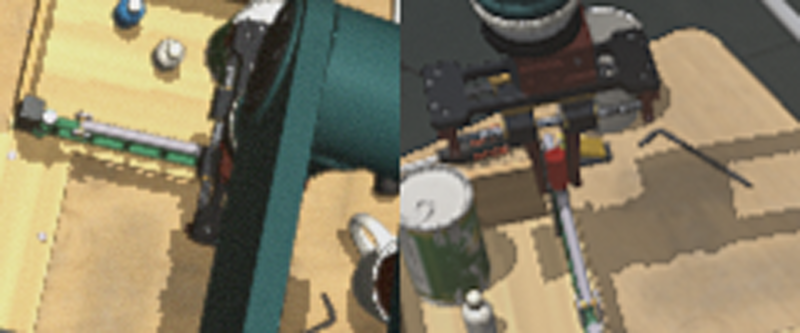

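Run:
```python
from h import *
move_gripper(.012); status("grip")
servo_line(*pose(0,.08),rate=.04); status(.08)
servo_line(*pose(0,.17),rate=.04); status(.17)
for th in(.04,.1,.25,.4):
    servo_line(*pose(th,.17),rate=.06); status(th)
    if np.linalg.norm(current_force())>15: break
```

```text
grip t 8.69 p [ 0.5927 -0.1319  0.1339] F [-2.4   0.41  1.9 ] gap 0.0175 grip 30.0
0.08 t 9.08 p [ 0.5933 -0.1301  0.1434] F [-1.35 -1.44 -0.74] gap 0.0175 grip 30.0
0.17 t 9.51 p [ 0.5939 -0.1272  0.1537] F [-2.65 -1.11  0.28] gap 0.0175 grip 30.0
0.04 t 9.76 p [ 0.5891 -0.126   0.1538] F [ 0.8   0.51 -1.98] gap 0.0173 grip 30.0
0.1 t 10.05 p [ 0.5808 -0.1235  0.154 ] F [-0.34 -1.29 -2.14] gap 0.0174 grip 30.0
0.25 t 10.56 p [ 0.5608 -0.1152  0.1542] F [ 0.74 -1.74 -0.91] gap 0.0173 grip 30.0
0.4 t 11.07 p [ 0.5422 -0.104   0.1542] F [-1.44 -2.13 -0.43] gap 0.0175 grip 30.0
```

Forces are small. I'll continue the swing, then ease in by feel.

Run:
```python
from h import *
for th in(.55,.7,.85,1.0,1.15,1.3,1.4):
    servo_line(*pose(th,.17),rate=.07)
    if np.linalg.norm(current_force())>12: status(th); break
status(th)
c=capture("side"); cv2.imwrite("pics/o1.png",cv2.resize(c["image"][110:220,220:380],(800,550),interpolation=2))
F=np.mean([current_force() for _ in range(5)],0); print(F)
```

```text
1.4 t 14.18 p [0.4813 0.0213 0.154 ] F [-3.29 -2.33  0.71] gap 0.0175 grip 30.0
[-4.90074546 -2.41907296  1.3697891 ]
```

View pics/o1.png

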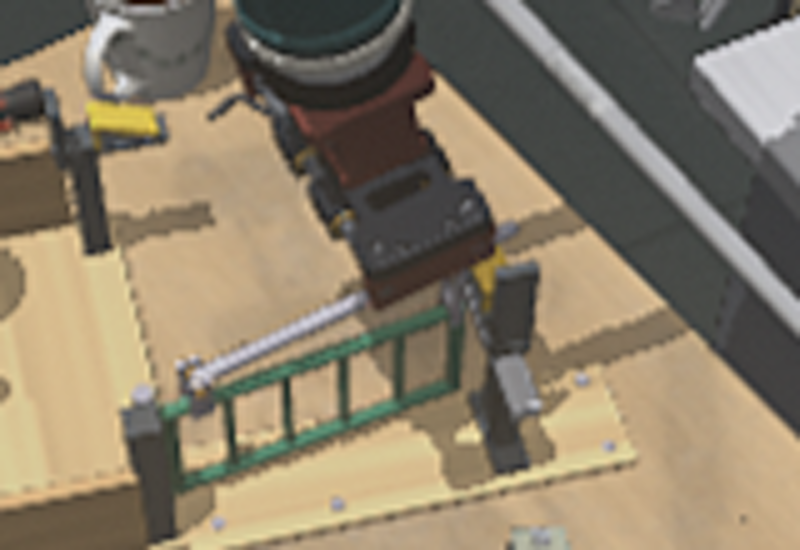

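```bash
cat > ease.py <<'E'
from h import *
def tan(th,n=8):
    t=Ro.from_rotvec([0,0,-th]).apply(Ro.from_rotvec([0,0,-np.pi/2]).apply(-E0)) # opening direction
    f=[]
    for _ in range(n): f.append(current_force()); sleep(.01)
    f=np.mean(f,0)
    return f@t, f
th=1.40; base=[]
while th<1.70:
    th+=.02 if th<1.47 else .006
    hit=servo_line(*pose(th,.17),rate=.006,contact_N=3.5)
    v,f=tan(th); print(round(th,3),hit,round(v,2),np.round(f,2))
    if len(base)>=3 and v<np.mean(base)-2.2: print("CONTACT",th,np.mean(base)); break
    base=(base+[v])[-12:] if len(base)<6 else base
status("end"); open("th","w").write(str(th))
E
python3 ease.py
```

```text
1.42 False -2.19 [-3.73 -1.93  0.01]
1.44 False -2.7 [-3.44 -2.4  -0.07]
1.46 False -2.32 [-3.48 -1.95 -0.11]
1.48 False -2.3 [-3.47 -1.86 -0.34]
1.486 False -2.66 [-3.38 -2.22 -0.34]
1.492 False -2.3 [-3.26 -1.86 -0.42]
1.498 False -2.54 [-3.22 -2.09 -0.36]
1.504 False -2.53 [-3.2  -2.06 -0.5 ]
1.51 False -2.55 [-3.01 -2.09 -0.47]
1.516 False -2.31 [-2.51 -1.92 -0.33]
1.522 False -2.69 [-2.54 -2.28 -0.45]
1.528 False -2.19 [-2.52 -1.77 -0.77]
1.534 False -2.97 [-2.63 -2.53 -0.86]
1.54 False -3.31 [-2.14 -2.95 -0.8 ]
1.546 True -2.16 [ 1.22 -2.45 -1.43]
1.552 True -2.0 [-0.56 -1.92  0.25]
1.558 True -1.74 [-0.19 -1.74  1.03]
1.564 True -1.59 [-0.7  -1.47  1.23]
1.57 True -1.25 [-0.32 -1.21  1.32]
1.576 True -1.39 [-0.52 -1.31  1.6 ]
1.582 True -1.43 [-0.68 -1.3   1.69]
1.588 True -1.67 [-0.59 -1.58  1.77]
1.594 True -1.52 [-0.48 -1.45  1.87]
1.6 True -1.65 [-0.56 -1.56  1.92]
1.606 True -1.42 [-0.65 -1.3   1.73]
1.612 True -1.57 [-0.39 -1.52  1.79]
1.618 True -1.76 [-0.71 -1.63  1.77]
1.624 True -2.08 [-0.47 -2.03  1.73]
1.63 True -2.08 [-0.82 -1.93  2.18]
1.636 True -1.86 [-0.2  -1.88  1.43]
1.642 True -2.03 [-1.33 -1.72  1.96]
1.648 True -1.83 [ 0.2  -1.97  1.3 ]
1.654 True -2.05 [-1.72 -1.61  2.26]
1.66 True -1.81 [ 0.19 -1.96  1.34]
1.666 True -2.02 [-1.62 -1.59  2.17]
1.672 True -1.7 [ 0.04 -1.81  1.53]
1.678 True -2.23 [-1.23 -1.93  2.02]
1.684 True -1.58 [ 0.52 -1.85  0.81]
1.69 True -2.04 [-1.31 -1.7   2.05]
1.696 True -2.0 [ 0.7  -2.38  1.06]
1.702 True -2.34 [-1.69 -1.87  1.98]
end t 36.58 p [0.4809 0.0413 0.1484] F [-1.73 -2.19  2.61] gap 0.0172 grip 30.0
```

Run:
```python
from h import *
th=1.526
print(servo_line(*pose(th,.11),rate=.02,contact_N=5)); status("a")
for ph in(.08,.06,.04,.02,.006):
    h=servo_line(*pose(th,ph),rate=.015,contact_N=4); status((ph,h, pose(th,ph)[0].round(4)))
    if h: break
c=capture("side"); cv2.imwrite("pics/d1.png",cv2.resize(c["image"][120:210,260:380],(800,600),interpolation=2))
```

```text
True
a t 36.79 p [0.4802 0.0395 0.1456] F [ 2.31 -2.19 -4.37] gap 0.0174 grip 30.0
(0.08, False, array([0.4804, 0.0404, 0.1435])) t 37.1 p [0.4798 0.0404 0.1431] F [ 0.61 -3.07 -3.99] gap 0.0172 grip 30.0
(0.06, False, array([0.4799, 0.0405, 0.1412])) t 37.41 p [0.4794 0.0405 0.141 ] F [ 0.44 -1.4  -5.9 ] gap 0.0174 grip 30.0
(0.04, False, array([0.4794, 0.0406, 0.1388])) t 37.72 p [0.479  0.0406 0.1387] F [ 0.29 -1.41 -4.54] gap 0.0174 grip 30.0
(0.02, False, array([0.4789, 0.0407, 0.1364])) t 38.02 p [0.4785 0.0407 0.1364] F [-0.66 -1.07 -5.01] gap 0.0174 grip 30.0
(0.006, False, array([0.4787, 0.0407, 0.1347])) t 38.29 p [0.4783 0.0408 0.1347] F [-1.02 -1.01 -4.9 ] gap 0.0177 grip 30.0
```

View pics/d1.png

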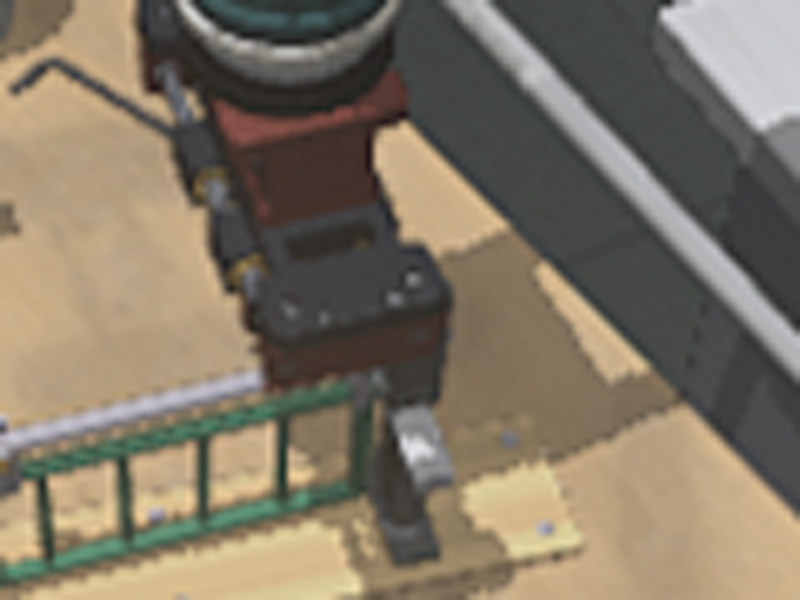

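Run:
```python
from h import *
move_gripper(.032); sleep(.2); status("open")
p=np.array(current_position()); servo_line(p+[0,0,.06],rate=.1); status("up")
servo_line(p+[0,0,.22],rate=.2); move_ptp([.45,-.30,.38],current_orientation())
status("away")
c=capture("side"); cv2.imwrite("pics/e1.png",cv2.resize(c["image"][120:210,260:380],(800,600),interpolation=2))
P=cloud(c,np.ones((420,560),bool)); im=c["image"].astype(int)
for n in("top","side"):
    c=capture(n); im=c["image"].astype(int);B,G,R=im[...,0],im[...,1],im[...,2]
    red=(R>120)&(G<80)&(B<80); P=cloud(c,red); P=P[(abs(P[:,0]-.48)<.06)&(abs(P[:,1]-.04)<.08)]
    print(n,len(P),P.mean(0).round(4),P[:,2].max().round(4))
print(current_clock())
```

```text
open t 39.0 p [0.4788 0.0407 0.1348] F [-0.64 -0.11 -0.15] gap 0.0317 grip 0.0
up t 39.75 p [0.4784 0.0407 0.1944] F [0.44 1.06 0.78] gap 0.0319 grip 0.0
away t 41.99 p [ 0.4502 -0.299   0.3797] F [0.07 1.14 0.22] gap 0.0324 grip 0.0
top 26 [0.4782 0.0386 0.1589] 0.1705
side 24 [0.4794 0.0397 0.1667] 0.1691
42.1417
```

View pics/e1.png

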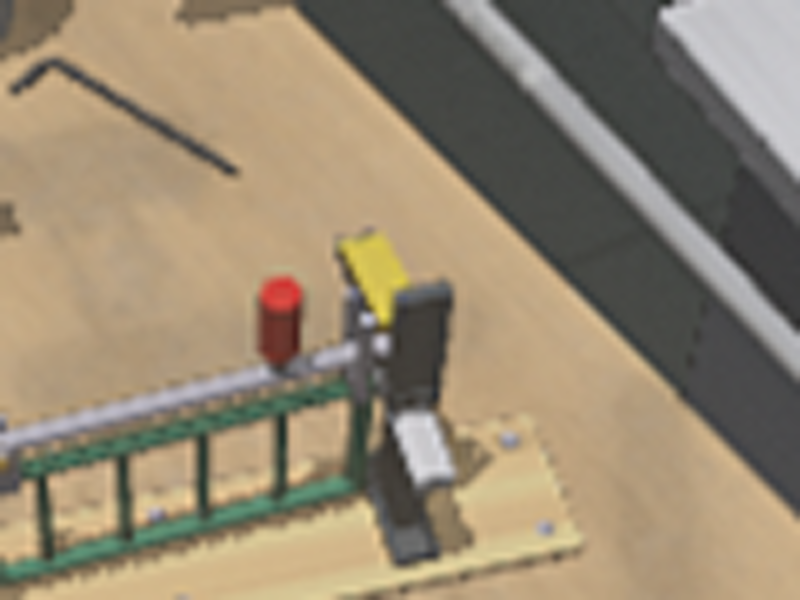

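The bar lies in the notch between the yellow tooth and the dark back tooth, around pixel (375,345). The knob top is at about 0.167 m, so the bar is level, and the gate is holding with the arm clear.

```bash
python3 -c "
from bench import *
print(close_job(),current_clock())"
```

```text
the job is handed in; nothing more can be done
the job is handed in; nothing more can be done
```

The gate is open about 1.52 rad and held by the latch bar alone, level in the hold-back notch with the arm clear; I handed the job in at about 42 s of 54 s, but no verdict came back, I did not re-check the bay items, and my ease-in script missed the first touch and crept on under a 3.5 N limit.

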